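# Part a gluing form with the opening wedge

### The job

Using only the wooden wedge from the tool stand, part the two press-fit halves of the gluing form evenly: push it down into the pockets at the two ends of the seam in turn, first about half-way at one end, then fully at the other, then fully at the first, never letting one end get more than 8 mm wider than the other, until the halves are parallel again (ends equal within 3 mm) and at least 10 mm apart. Then put the wedge back upright in its slot, and leave the chisel in the other slot alone.

Things in the scene. Friction and masses are not known exactly. Their poses are not given: they have to be found in the camera images.
- wedge: Pale wood wedge, tip down in a slot of the stand. Origin: mid tip edge; z up it, x its thickness, y its width. Blade z 0 to 80 mm: 28 wide, 3 thick at the tip growing evenly on both faces to 20.6; collar 44 x 54 (x, y) z 80 to 88, resting on the stand; rectangular grip block 24 x 32 (x, y) z 88 to 148. About 0.15 kg. Stand: dark wood, 80 x 200 x 90 high, two slots 28 x 38 right through, 90 apart.
- chisel: Bystander in the stand's other slot (which of the two varies): short chisel with steel blade, round steel collar 49 mm wide and turned round wooden handle about 30 mm thick, its top 160 mm above the bench. Origin: middle of its cutting edge, z up.
- near_half: Robot-side half of the pale wooden form: block 180 long (y) x 46 x 84 mm high, on a 12 mm board fixed to the bench. Origin: at its underside (12 mm above the bench), mid-length, in the seam plane; x across the seam towards the far half, y along it, z up. Closed, both halves' origins coincide; their distance is the parting. Each half gives way to the wedge, pivots about its other end, stays put.
- far_half: Mirror-image half beyond the seam, same origin and axes. In the seam, pockets at y = +60 and -60 mm, 40 long (y): 24 wide at the top, sloping to a 6 mm throat 12 mm down, then 6 wide to the board. Wedge goes in upright, its x along this x. Tip 26 mm below the top starts parting that end; each 10 mm more adds 2.2 mm; collar on top: 12 mm. Push 5 to 20 N.
Things that resemble listed ones, but are neither listed nor needed, are in the scene too. Leave any purple look-alike of the wedge alone.

How it is judged:
By the outcome, as a careful person would: the job done as asked, in the order asked, and still so for the second after the job is handed in, with the robot touching nothing.
It also fails if it takes over 64 s, if anything falls off the work surface, if the arm or the gripper's body presses on something with over 40 N, if the wrist force passes 120 N, or if a joint passes its speed limit or range.

### The arm

A 6-joint arm with a two-finger parallel gripper is mounted at the origin on the work surface. World frame = base frame: x ahead of the robot, y to its left, z up, the work surface at z = 0. Lengths are in mm, angles in rad, forces in N, time in s.
With the tool pointing down it reaches from about 275 to 750 mm from the base axis. Payload 10.2 kg.
Tool frame: the origin (TCP) lies at the very end of the fingers, on their centre line; the grasp point (between the pads) lies 19 mm behind it; z points along the fingers, y is the line along which they close (so a half turn about z gives the same grasp; the last joint's range is limited). The gripper opens to 85 mm and grips with 20 to 120 N. Pads are 22 mm wide; open, the fingers measure 114 mm over their backs; the gripper's body (76 mm by 85 mm) begins 54 mm behind the grasp point. The pads swing forward as they close: fully open they stand 13 mm farther back than shut.
Start: joints at [-1.378, 0.313, 1.498, -0, 1.331, -0.223], TCP at [212.047, -480.278, 196.794] pointing down, gripper open.
Joint ranges: [-2.94, 2.94], [-0.97, 2.17], [0.19, 2.56], [-1.23, 4.37], [0.02, 3.11], [-2.88, 2.88]. Speed limits (rad/s): [2.39, 2.39, 3.01, 3.14, 3.14, 3.14].

### API

Orientations are given as a unit quaternion [w, x, y, z].
In Python, from rig import ctrl gives the robot as it stands.
- The arm moves only by the shell command python3 -m inch 'ROWS' [OPENING] [FORCE]. ROWS is text: rows parted by semicolons, each of 6 numbers parted by spaces: the shift along the tool's x, y, z in mm, then the turn, a rotation vector about the tool's x, y, z in units of 6 degrees (1.0 is 6 degrees). A call has exactly 10 rows; each row shifts and turns the commanded pose from where the row before left it, along the tool's axes as they then stand; what a row does not reach is not made up. A row lasts 1/12 s, in which the tool goes at most 41.7 mm and 7.16 degrees, less where a joint would pass 70% of its speed; a pose out of reach is approached as far as the arm can. A call with a gripper value outside its range is refused whole. OPENING is the opening, from 0 (shut) to 1 (fully open), set as the call begins (- or left out, the last holds). The fingers move at their own pace and stop on an object; FORCE is the grip in N (left out, the last holds). Time passes only in rows, so rows that do not move let the fingers close, or fill a call up. It gives the time, the measured TCP pose, the force, the opening and the grip force at its end, in the units of the state.
- ctrl.sense(): the state, without advancing time (a new reading comes with each control period).
- ctrl.capture(name): name is "side" or "top"; returns a dict with "image" (420x560x3 uint8, red, green, blue), "intrinsics" (3x3 intrinsics, pixels), "rvec" (rotation vector, rad) and "tvec" (3), from world to camera coordinates, as OpenCV has them. Camera axes: x right, y down, z forward; pixel columns grow to the right and rows downward; lengths in mm; the calibration is good to about 2 mm. A picture is of the moment at which its call begins. There is no depth.
- ctrl.finish_job(): hands the job in; it is judged then, once.
The state is a dict: "time_s": time; "joints": joint angles; "dq": joint speeds; "tau": joint torques, N m; "eef_pos": TCP position; "ee_rot": TCP orientation; "force": force on the tool from outside, world axes, zero at the start; "wrist_torque": the same for the moment, N m; "grip_width": opening from 0.0 (shut) to 1.0 (fully open); "grip_force": force on a finger pad.
Only numpy, scipy, OpenCV 4.12 (cv2) and the standard library are available. Lean on these libraries where they do the work, as an engineer would, in place of code of your own. Each camera call takes 0.05 s, during which the arm holds its last target. There are 200 camera calls.

## Working session

There is one attempt and no reset: what is moved stays moved. The work goes in short steps, Python scripts to look and compute and a shell command to move; the robot and the scene stay as the last step left them, time stands still between calls to the robot, and variables do not carry over. Pictures are saved under pics/ and viewed, at most 10 in all, crops included, and the job is handed in when it is done.

```bash
ls; mkdir -p pics; cat > h.py <<'E'
import numpy as np, cv2
from rig import ctrl
def cap(n,f):
    c=ctrl.capture(n); cv2.imwrite(f,cv2.cvtColor(c['image'],cv2.COLOR_RGB2BGR)); np.savez(f[:-4]+'.npz',K=c['intrinsics'],r=c['rvec'],t=c['tvec']); return c
def ray(f,u,v,z):
    d=np.load(f[:-4]+'.npz');R=cv2.Rodrigues(d['r'])[0];t=d['t'].ravel()
    o=-R.T@t; w=R.T@np.linalg.inv(d['K'])@[u,v,1]; return o+w*(z-o[2])/w[2]
def proj(f,p):
    d=np.load(f[:-4]+'.npz'); return cv2.projectPoints(np.array(p,float).reshape(-1,3),d['r'],d['t'],d['K'],None)[0].reshape(-1,2)
E
python3 - <<'E'
from h import *
cap('top','pics/t0.png');cap('side','pics/s0.png')
a=np.hstack([cv2.imread('pics/t0.png'),cv2.imread('pics/s0.png')])
s=ctrl.sense();print(s)
for f in('pics/t0.png','pics/s0.png'):
  d=np.load(f[:-4]+'.npz');R=cv2.Rodrigues(d['r'])[0];print(-R.T@d['t'].ravel(),d['K'])
E
```

```text
pics
{'time_s': 0.1, 'joints': array([-1.37840418e+00,  3.13381305e-01,  1.49835295e+00, -1.80801654e-05,
        1.33105695e+00, -2.23390967e-01]), 'dq': array([-1.72305316e-04, -2.13961624e-04, -2.37047122e-03,  8.20542336e-06,
       -2.39347789e-04, -8.57283362e-04]), 'tau': array([ 1.50857275e-03, -4.12899649e+01, -2.60143661e+01, -1.92922353e-04,
        3.02608642e-03, -1.67179039e-06]), 'eef_pos': array([ 211.98387962, -479.99066794,  196.30193789]), 'ee_rot': array([-5.99337625e-04,  9.78467646e-01,  2.06399384e-01,  5.08821412e-07]), 'force': array([-0.57564615, -0.16952746, -0.13374409]), 'wrist_torque': array([-0.02836385, -0.03362722,  0.01159037]), 'grip_force': 0.0, 'grip_width': 1.0004255367526944}
[400.495734   -56.07817824 762.68872234] [[402.47808015   0.         277.26894673]
 [  0.         402.47808015 200.94290969]
 [  0.           0.           1.        ]]
[415.78435862 512.07365191 575.0722769 ] [[439.94360393   0.         281.19468709]
 [  0.         439.94360393 210.18272957]
 [  0.           0.           1.        ]]
```

View pics/t0.png

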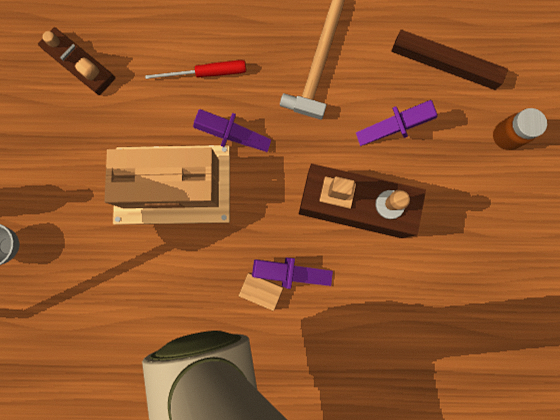

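View pics/s0.png

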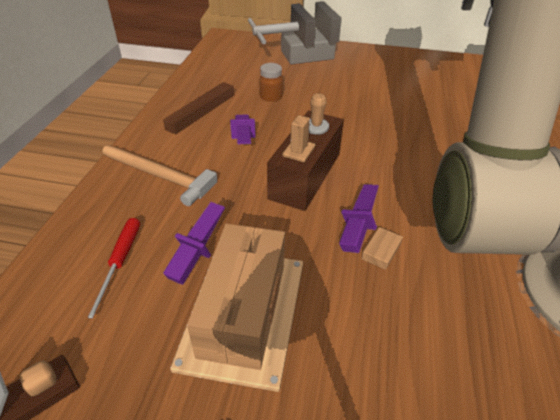

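Top view: the candidates are the pale wedge with square grip in the stand (340,190), the chisel with round handle (398,202), purple look-alikes at (232,130), (398,122), (293,272), and a pale offcut (261,291). I choose (340,190), with its square grip and collar in the left slot; the form is at (165,177). Next is a close crop to check it.

```bash
python3 - <<'E'
from h import *
t=cv2.imread('pics/t0.png');s=cv2.imread('pics/s0.png')
r=lambda im,x,y,w,h,k:cv2.resize(im[y:y+h,x:x+w],None,fx=k,fy=k,interpolation=cv2.INTER_CUBIC)
top=np.hstack([r(t,95,135,140,100,2.857)[:285,:400],r(t,295,155,140,100,2.857)[:285,:400]])
bot=np.hstack([r(s,170,215,140,100,2.857)[:285,:400],r(s,255,85,140,100,2.857)[:285,:400]])
cv2.imwrite('pics/c0.png',np.vstack([top,bot]))
E
```

```text
(no output)
```

View pics/c0.png

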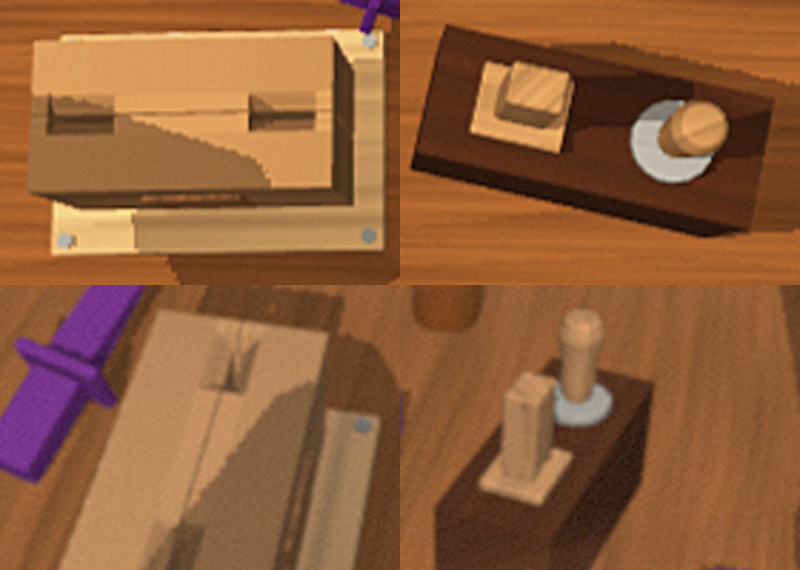

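The crop confirms it: square grip and rectangular pale collar are the wedge (crop 535,85), round handle and steel collar the chisel (690,130). The pockets in the form are at crop (81,113) and (282,112).

```bash
python3 - <<'E'
from h import *
k=2.857;T='pics/t0.png';S='pics/s0.png'
np.set_printoptions(precision=1,suppress=True)
F=lambda u,v,z:ray(T,95+u/k,135+v/k,z)[:2]
W=lambda u,v,z:ray(T,295+(u-400)/k,155+v/k,z)[:2]
c=[F(*p,96) for p in((35,40),(333,37),(332,190),(30,190))];print('form',np.array(c).tolist(),np.mean(c,0))
pl=F(81,112,96);pr=F(282,111,96);print('pockets',pl,pr,np.linalg.norm(pl-pr),'mid',(pl+pr)/2)
print('seam ends',F(33,113,96),F(333,110,96))
c=[W(*p,98) for p in((487,62),(575,78),(563,152),(470,133))];print('collar',c,np.mean(c,0))
g=[W(*p,158) for p in((514,62),(573,69),(567,110),(506,103))];print('grip',g,np.mean(g,0))
c=[W(*p,90) for p in((446,26),(775,97),(748,237),(413,170))];print('stand',c,np.mean(c,0))
# side
A=lambda u,v,z:ray(S,255+(u-400)/k,85+(v-285)/k,z)[:2]
B=lambda u,v,z:ray(S,170+u/k,215+(v-285)/k,z)[:2]
g=[A(*p,158) for p in((524,373),(554,383),(535,398),(504,385))];print('Sgrip',g,np.mean(g,0))
c=[A(*p,98) for p in((502,447),(573,455),(548,500),(480,487))];print('Scollar',c)
print('Sform corners -y end',B(160,310,96),B(327,330,96),'seam',B(243,320,96))
E
```

```text
form [[585.9433407512688, 243.50612228672952], [590.3367786600816, 64.60231061517774], [497.7416113986056, 61.426645047079866], [495.03065907946973, 239.24864825567573]] [542.3 152.2]
pockets [542.3 212.6] [544.6  93.1] 119.56834171440087 mid [543.5 152.8]
seam ends [541.3 241.2] [545.7  62.8]
collar [array([ 542.6, -129.8]), array([ 533.7, -181.4]), array([ 489.8, -173.9]), array([ 500.1, -119.8])] [ 516.6 -151.2]
grip [array([ 530. , -137.6]), array([ 526.6, -169.1]), array([ 504.3, -165.6]), array([ 507.6, -133.2])] [ 517.1 -151.4]
stand [array([ 566. , -106.2]), array([ 525.6, -301.1]), array([ 442.6, -282.3]), array([478.8, -87.1])] [ 503.2 -194.2]
Sgrip [array([ 522.6, -162.6]), array([ 502.5, -155.5]), array([ 510.9, -136.2]), array([ 532. , -146.2])] [ 517.  -150.1]
Scollar [array([ 535.5, -166.5]), array([ 488.5, -168.1]), array([ 496.4, -116.5]), array([ 540.6, -120.2])]
Sform corners -y end [590.4  66.4] [500.3  61.1] seam [545.3  63.8]
```

```bash
cat > go.py <<'E'
# usage: go.py x y z yaw_of_tool_x(deg): remaining move in tool axes / 6deg units
import sys
from h import *
from scipy.spatial.transform import Rotation as Ro
s=ctrl.sense();q=s['ee_rot'];R=Ro.from_quat([q[1],q[2],q[3],q[0]])
x,y,z,w=map(float,sys.argv[1:5]);T=Ro.from_matrix([[np.cos(a:=np.radians(w)),np.sin(a),0],[np.sin(a),-np.cos(a),0],[0,0,-1]])
np.set_printoptions(precision=2,suppress=True)
print('t',round(s['time_s'],2),'pos',s['eef_pos'],'shift',R.inv().apply(np.array([x,y,z])-s['eef_pos']),'turn/6',np.degrees((R.inv()*T).as_rotvec())/6,'F',s['force'],'w',round(s['grip_width'],3),'gf',round(s['grip_force'],1))
E
python3 -m inch '35 -15 0 0 0 0;35 -15 0 0 0 0;35 -15 0 0 0 0;35 -15 0 0 0 0;35 -15 0 0 0 0;35 -15 0 0 0 0;35 -15 0 0 0 0;35 -15 0 0 0 0;35 -15 0 0 0 0;35 -15 0 0 0 0'
python3 -m inch '31 -14 0 0 0 0;31 -14 0 0 0 0;0 0 0 0 0 -1.16;0 0 0 0 0 -1.16;0 0 0 0 0 -1.16;0 0 0 0 0 -1.16;0 0 0 0 0 -1.16;0 0 0 0 0 -1.16;0 0 0 0 0 -1.16;0 0 0 0 0 -1.16'
python3 go.py 517 -151 112 79.5
```

```text
time_s: 0.93
eef_pos: [472.5, -199.9, 196.7]
ee_rot: [-0.0, 0.978, 0.206, -0.0]
force: [-0.5, 0.0, 0.8]
grip_width: 1.001
grip_force: 0.0
time_s: 1.77
eef_pos: [516.9, -150.9, 196.4]
ee_rot: [-0.0, 0.767, 0.642, -0.0]
force: [0.4, 0.6, -1.4]
grip_width: 1.001
grip_force: 0.0
t 1.77 pos [ 516.87 -150.92  196.43] shift [-0.08  0.21 84.43] turn/6 [-0.01 -0.    0.06] F [ 0.36  0.59 -1.4 ] w 1.001 gf 0.0
```

```bash
python3 -m inch '0 0 14 0 0 0;0 0 14 0 0 0;0 0 14 0 0 0;0 0 14 0 0 0;0 0 10 0 0 0;0 0 8 0 0 0;0 0 6 0 0 0;0 0 4 0 0 0;0 0 0 0 0 0;0 0 0 0 0 0'
python3 -m inch '0 0 0 0 0 0;0 0 0 0 0 0;0 0 0 0 0 0;0 0 0 0 0 0;0 0 0 0 0 0;0 0 0 0 0 0;0 0 0 0 0 0;0 0 0 0 0 0;0 0 0 0 0 0;0 0 0 0 0 0' 0 90
python3 go.py 517 -151 227 79.5
python3 - <<'E'
from h import *
cap('side','pics/s1.png');cap('top','pics/t1.png')
a=cv2.imread('pics/s1.png')[60:230,220:420];b=cv2.imread('pics/t1.png')[130:300,270:470]
cv2.imwrite('pics/c1.png',cv2.resize(np.hstack([a,b]),None,fx=2,fy=2))
E
```

```text
time_s: 2.6
eef_pos: [517.2, -151.1, 113.1]
ee_rot: [0.0, 0.769, 0.639, 0.0]
force: [0.7, -1.1, -0.1]
grip_width: 0.994
grip_force: 0.0
time_s: 3.43
eef_pos: [517.2, -151.2, 113.4]
ee_rot: [0.0, 0.769, 0.639, 0.0]
force: [-1.4, -0.0, 6.0]
grip_width: 0.248
grip_force: 88.7
t 3.43 pos [ 517.21 -151.22  113.37] shift [   0.12   -0.16 -113.63] turn/6 [0.01 0.   0.  ] F [-1.38 -0.01  6.01] w 0.248 gf 88.7
```

View pics/c1.png

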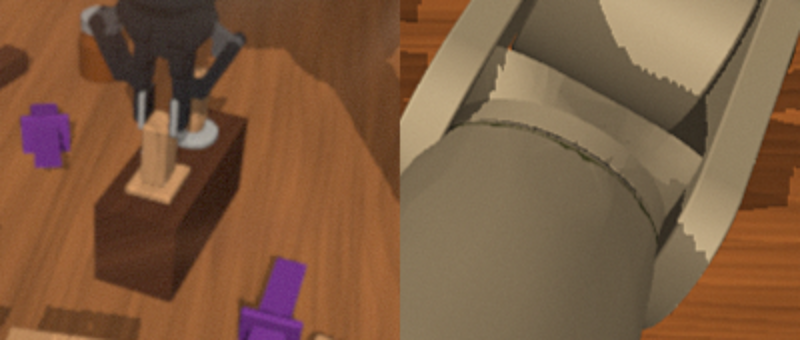

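The side view shows the fingers closed around the wedge's grip block, but apparently towards its far (−y) side, with finger tips at about full-image (310,127). I'll compare that with the projection.

```bash
python3 - <<'E'
from h import *
S='pics/s1.png'
print(proj(S,[[517,-151,158],[517,-151,113],[517,-151,98],[505,-153,113],[529,-149,113]]))
a=cv2.imread(S)[50:180,240:400]
cv2.imwrite('pics/c2.png',cv2.resize(a,None,fx=4.5,fy=4.5,interpolation=cv2.INTER_CUBIC))
E
```

```text
[[300.32015906 119.62777334]
 [299.2567413  140.95958065]
 [298.9202719  147.70904516]
 [305.91554931 141.20397715]
 [292.602618   140.71535609]]
```

View pics/c2.png

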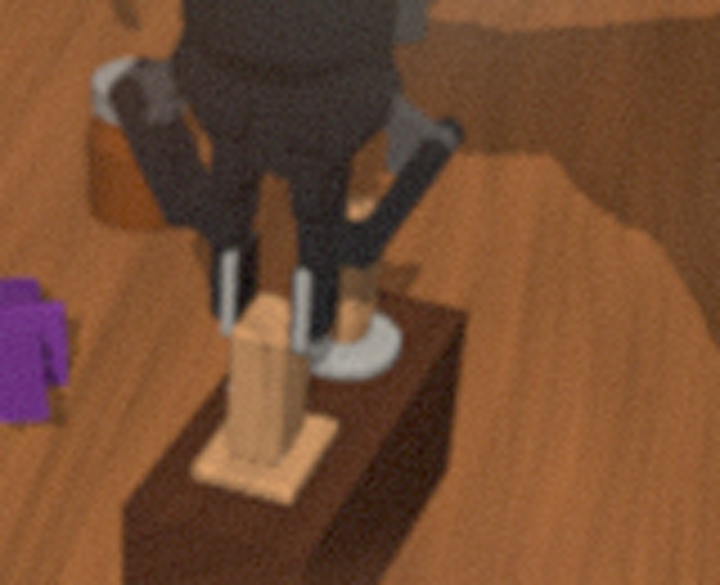

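```bash
python3 - <<'E'
from h import *
S='pics/s1.png'
for y in(-140,-151,-162,-170):
  for z in(113,125,135,145): print(y,z,((proj(S,[[504,y,z]])[0]-[240,50])*4.5).round())
print(((proj(S,[[505,-170,158],[505,-138,158],[507,-136,98],[529,-167,158]])-[240,50])*4.5).round())
print(ctrl.sense()['wrist_torque'])
E
```

```text
-140 113 [294. 429.]
-140 125 [295. 404.]
-140 135 [296. 383.]
-140 145 [298. 361.]
-151 113 [298. 414.]
-151 125 [300. 389.]
-151 135 [301. 367.]
-151 145 [302. 346.]
-162 113 [303. 398.]
-162 125 [304. 374.]
-162 135 [306. 353.]
-162 145 [307. 331.]
-170 113 [306. 388.]
-170 125 [308. 363.]
-170 135 [309. 342.]
-170 145 [310. 321.]
[[310. 292.]
 [296. 335.]
 [283. 464.]
 [249. 288.]]
[0.08165005 0.26431435 0.05554588]
```

The pad ends appear at z ≈ 145, well above the reported TCP z of 113. I'll open the fingers, step down 8 mm gently and look again.

```bash
python3 -m inch '0 0 0 0 0 0;0 0 0 0 0 0;0 0 0 0 0 0;0 0 0 0 0 0;0 0 2 0 0 0;0 0 2 0 0 0;0 0 2 0 0 0;0 0 2 0 0 0;0 0 0 0 0 0;0 0 0 0 0 0' 0.5
python3 - <<'E'
from h import *
S='pics/s2.png';c=cap('side',S)
import json
a=cv2.imread(S)
for y in(-140,-151,-162):
  print(y,proj(S,[[517,y,105],[517,y,113]]).round(1))
print(ctrl.sense()['joints'])
cv2.imwrite('pics/c3.png',cv2.resize(a[0:180,200:440],None,fx=3.3,fy=3.3,interpolation=cv2.INTER_CUBIC))
E
```

```text
time_s: 4.37
eef_pos: [517.0, -151.0, 104.6]
ee_rot: [-0.0, 0.769, 0.639, -0.0]
force: [0.4, 0.6, 0.6]
grip_width: 0.502
grip_force: 0.0
-140 [[298.  148. ]
 [298.2 144.4]]
-151 [[299.1 144.6]
 [299.3 141. ]]
-162 [[300.1 141.2]
 [300.3 137.6]]
[-5.01833176e-01  4.31182332e-01  1.58205285e+00  1.86328670e-05
  1.12835061e+00 -3.18614390e-01]
```

View pics/c3.png

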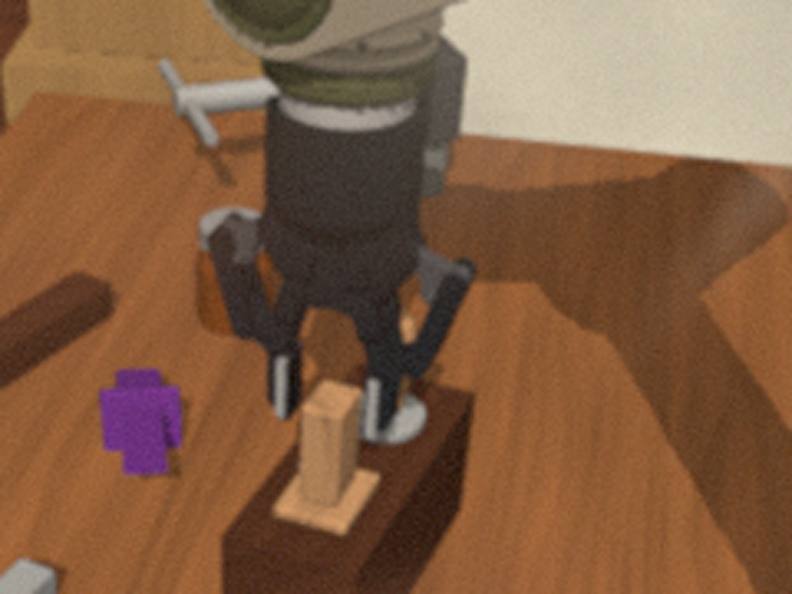

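The finger ends sit at (285,126) and (313,132), about 17 px above where TCP z = 105 should project. For a decisive probe, I'll rise 38 mm and close at 20 N. If the reported z is right the fingers will meet the grip, otherwise they close on nothing.

```bash
python3 -m inch '0 0 -10 0 0 0;0 0 -10 0 0 0;0 0 -10 0 0 0;0 0 -8 0 0 0;0 0 0 0 0 0;0 0 0 0 0 0;0 0 0 0 0 0;0 0 0 0 0 0;0 0 0 0 0 0;0 0 0 0 0 0' 
python3 -m inch '0 0 0 0 0 0;0 0 0 0 0 0;0 0 0 0 0 0;0 0 0 0 0 0;0 0 0 0 0 0;0 0 0 0 0 0;0 0 0 0 0 0;0 0 0 0 0 0;0 0 0 0 0 0;0 0 0 0 0 0' 0 20
```

```text
time_s: 5.25
eef_pos: [516.9, -151.0, 142.5]
ee_rot: [-0.0, 0.769, 0.639, -0.0]
force: [0.9, -1.0, 0.4]
grip_width: 0.498
grip_force: 0.0
time_s: 6.08
eef_pos: [517.1, -151.0, 142.8]
ee_rot: [-0.0, 0.769, 0.639, 0.0]
force: [1.2, 0.7, -0.5]
grip_width: -0.0
grip_force: 0.0
```

The fingers closed on nothing, so they really sit about 30 mm higher than reported. The wedge was measured by camera in world axes, so I'll work with relative moves. I'll regrasp at reported z ≈ 85 and watch the force.

```bash
python3 -m inch '0 0 0 0 0 0;0 0 0 0 0 0;0 0 0 0 0 0;0 0 0 0 0 0;0 0 10 0 0 0;0 0 10 0 0 0;0 0 10 0 0 0;0 0 8 0 0 0;0 0 0 0 0 0;0 0 0 0 0 0' 0.8 90
python3 -m inch '0 0 4 0 0 0;0 0 4 0 0 0;0 0 3 0 0 0;0 0 2 0 0 0;0 0 2 0 0 0;0 0 2 0 0 0;0 0 1 0 0 0;0 0 1 0 0 0;0 0 0 0 0 0;0 0 0 0 0 0'
python3 - <<'E'
from h import *
S='pics/s3.png';cap('side',S);a=cv2.imread(S)
cv2.imwrite('pics/c4.png',cv2.resize(a[50:180,220:400],None,fx=4.4,fy=4.4,interpolation=cv2.INTER_CUBIC))
E
```

```text
time_s: 6.92
eef_pos: [516.8, -150.9, 104.2]
ee_rot: [-0.001, 0.769, 0.639, -0.0]
force: [0.0, -0.4, 0.7]
grip_width: 0.802
grip_force: 0.0
time_s: 7.75
eef_pos: [517.1, -151.0, 85.8]
ee_rot: [0.0, 0.769, 0.639, 0.0]
force: [0.5, -0.0, -0.5]
grip_width: 0.804
grip_force: 0.0
```

View pics/c4.png

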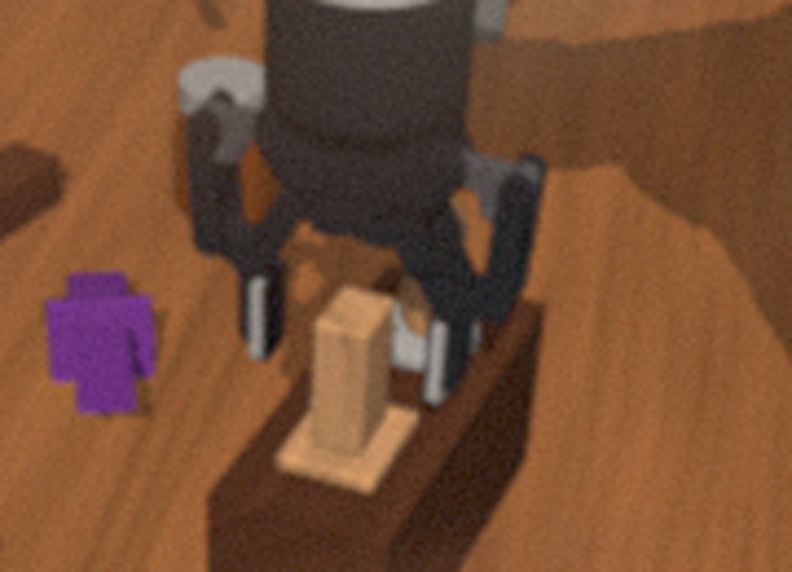

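The fingers now straddle the grip block with their ends at crop (258,358) and (434,403), about 131 mm high and clear of the collar. I'll close and lift.

```bash
python3 -m inch '0 0 2 0 0 0;0 0 2 0 0 0;0 0 0 0 0 0;0 0 0 0 0 0;0 0 0 0 0 0;0 0 0 0 0 0;0 0 0 0 0 0;0 0 0 0 0 0;0 0 0 0 0 0;0 0 0 0 0 0' 0 110
python3 go.py 517 -151 82 79.5
python3 -m inch '0 0 -4 0 0 0;0 0 -8 0 0 0;0 0 -14 0 0 0;0 0 -18 0 0 0;0 0 -20 0 0 0;0 0 -20 0 0 0;0 0 -20 0 0 0;0 0 -16 0 0 0;0 0 0 0 0 0;0 0 0 0 0 0'
python3 go.py 545 93 202 91.1
python3 - <<'E'
from h import *
cap('side','pics/s4.png');cap('top','pics/t4.png')
a=cv2.imread('pics/s4.png')[20:220,200:400]
b=cv2.imread('pics/t4.png')[100:300,260:460]
cv2.imwrite('pics/c5.png',cv2.resize(np.hstack([a,b]),None,fx=2,fy=2,interpolation=cv2.INTER_CUBIC))
E
```

```text
time_s: 8.63
eef_pos: [517.0, -151.0, 81.8]
ee_rot: [-0.0, 0.769, 0.639, -0.0]
force: [-0.7, -1.0, -0.1]
grip_width: 0.267
grip_force: 107.4
t 8.63 pos [ 517.03 -151.03   81.77] shift [ 0.02 -0.03 -0.23] turn/6 [-0. -0.  0.] F [-0.71 -1.04 -0.13] w 0.267 gf 107.4
time_s: 9.47
eef_pos: [517.2, -151.1, 202.2]
ee_rot: [0.001, 0.769, 0.639, 0.0]
force: [-0.7, 0.0, -0.7]
grip_width: 0.267
grip_force: 107.6
t 9.47 pos [ 517.17 -151.06  202.24] shift [245.05 -17.09   0.11] turn/6 [ 0.01  0.01 -1.93] F [-0.71  0.05 -0.71] w 0.267 gf 107.6
```

View pics/c5.png

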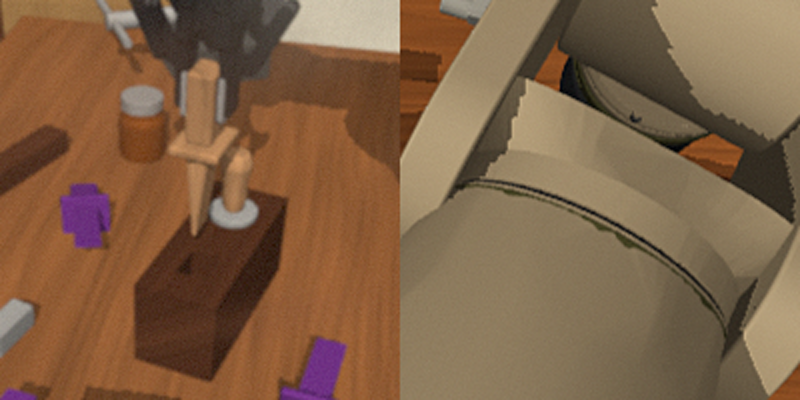

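The wedge hangs upright in the gripper, its tip at full-image (297,137) as predicted, and the slot is empty. Next is the −y pocket.

```bash
python3 -m inch '20 -1.4 0 0 0 0;32 -2.2 0 0 0 0;34 -2.4 0 0 0 0;34 -2.4 0 0 0 0;34 -2.4 0 0 0 0;34 -2.4 0 0 0 0;32 -2.2 0 0 0 0;25 -1.6 0 0 0 0;0 0 0 0 0 -0.97;0 0 0 0 0 -0.97'
python3 go.py 544.6 92.9 176 91.1
python3 -m inch '0 0 3 0 0 0;0 0 8 0 0 0;0 0 8 0 0 0;0 0 5 0 0 0;0 0 2 0 0 0;0 0 0 0 0 0;0 0 0 0 0 0;0 0 0 0 0 0;0 0 0 0 0 0;0 0 0 0 0 0'
python3 go.py 544.6 92.9 176 91.1
python3 - <<'E'
from h import *
S='pics/s5.png';cap('side',S);cap('top','pics/t5.png')
np.set_printoptions(precision=1,suppress=True)
print((proj(S,[[544.6,92.9,104],[544.6,78.9,104],[544.6,106.9,104],[544.6,92.9,96]])-[160,130])*3.9)
cv2.imwrite('pics/c6.png',cv2.resize(cv2.imread(S)[130:280,160:360],None,fx=3.9,fy=3.9,interpolation=cv2.INTER_CUBIC))
E
```

```text
time_s: 10.4
eef_pos: [544.3, 94.5, 200.3]
ee_rot: [-0.001, 0.697, 0.717, -0.001]
force: [0.8, -0.1, -1.3]
grip_width: 0.271
grip_force: 107.5
t 10.4 pos [544.34  94.5  200.31] shift [-1.61  0.27 24.31] turn/6 [-0.02 -0.    0.07] F [ 0.76 -0.1  -1.32] w 0.271 gf 107.5
time_s: 11.23
eef_pos: [545.1, 92.9, 176.1]
ee_rot: [0.0, 0.7, 0.714, 0.0]
force: [0.5, 0.1, -0.8]
grip_width: 0.269
grip_force: 107.5
t 11.23 pos [545.08  92.94 176.07] shift [-0.03 -0.48  0.07] turn/6 [0.01 0.   0.01] F [ 0.52  0.14 -0.77] w 0.269 gf 107.5
[[352.4 419.2]
 [362.  392.7]
 [342.6 446.4]
 [353.2 433.6]]
```

View pics/c6.png

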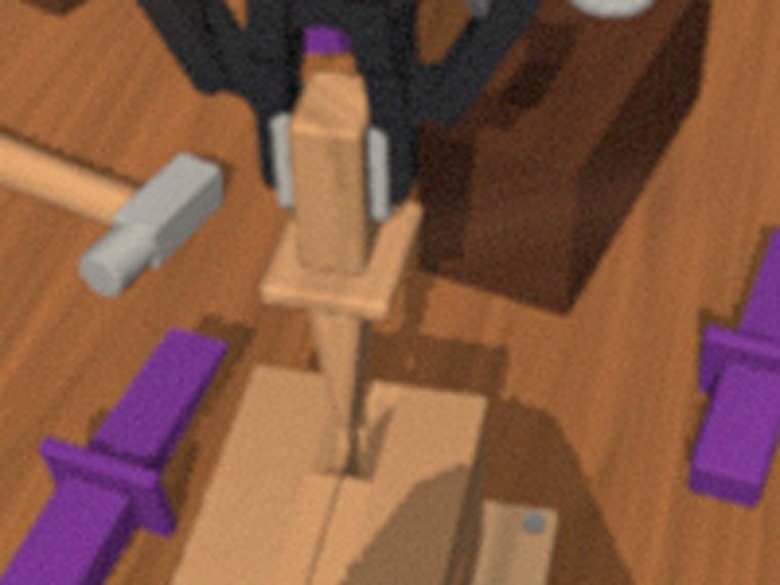

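The wedge tip is over the −y pocket, with its near tip edge at crop (350,445) against a predicted (343,446), and it is upright. I'll lower to the throat and read the lateral forces.

```bash
python3 -m inch '0 0 3 0 0 0;0 0 4 0 0 0;0 0 4 0 0 0;0 0 3 0 0 0;0 0 3 0 0 0;0 0 3 0 0 0;0 0 3 0 0 0;0 0 3 0 0 0;0 0 2 0 0 0;0 0 0 0 0 0'
python3 go.py 544.6 92.9 114.8 91.1; python3 -c "
from h import *;print(ctrl.sense()['wrist_torque'])"
```

```text
time_s: 12.17
eef_pos: [544.8, 93.0, 147.3]
ee_rot: [-0.0, 0.7, 0.714, -0.0]
force: [0.3, -0.0, -2.0]
grip_width: 0.268
grip_force: 107.5
t 12.17 pos [544.77  92.97 147.3 ] shift [-0.07 -0.15 32.5 ] turn/6 [-0.01 -0.    0.01] F [ 0.29 -0.02 -2.02] w 0.268 gf 107.5
[-0.01836701 -0.01327534 -0.01707749]
```

```bash
python3 -m inch '0 0 2 0 0 0;0 0 3 0 0 0;0 0 3 0 0 0;0 0 3 0 0 0;0 0 3 0 0 0;0 0 3 0 0 0;0 0 3 0 0 0;0 0 2 0 0 0;0 0 0 0 0 0;0 0 0 0 0 0'
python3 go.py 544.6 92.9 114.8 91.1
python3 -m inch '0 0 2 0 0 0;0 0 2 0 0 0;0 0 2 0 0 0;0 0 2 0 0 0;0 0 1.5 0 0 0;0 0 0.5 0 0 0;0 0 0 0 0 0;0 0 0 0 0 0;0 0 0 0 0 0;0 0 0 0 0 0'
python3 go.py 544.6 92.9 114.8 91.1
```

```text
time_s: 13.0
eef_pos: [544.9, 93.0, 125.3]
ee_rot: [-0.0, 0.7, 0.714, -0.0]
force: [0.9, 0.1, -2.8]
grip_width: 0.27
grip_force: 107.5
t 13.0 pos [544.86  92.97 125.26] shift [-0.06 -0.25 10.46] turn/6 [-0.01 -0.    0.01] F [ 0.95  0.13 -2.84] w 0.27 gf 107.5
time_s: 13.83
eef_pos: [544.9, 93.0, 115.6]
ee_rot: [-0.0, 0.7, 0.714, -0.0]
force: [0.4, -0.1, 0.3]
grip_width: 0.27
grip_force: 108.2
t 13.83 pos [544.9   92.98 115.63] shift [-0.07 -0.3   0.83] turn/6 [-0.   -0.    0.01] F [ 0.4  -0.05  0.3 ] w 0.27 gf 108.2
```

```bash
python3 - <<'E'
from h import *
S='pics/s5.png'
for dz in (0,15,30):
  print(dz,((proj(S,[[567,120,192+dz],[523,120,192+dz],[523,66,192+dz],[556,109,252+dz],[532,77,252+dz],[545,107,104+dz]])-[160,130])*3.9).round().tolist())
E
```

```text
0 [[256.0, 285.0], [386.0, 305.0], [424.0, 201.0], [286.0, 123.0], [387.0, 74.0], [341.0, 446.0]]
15 [[252.0, 251.0], [385.0, 271.0], [423.0, 167.0], [283.0, 84.0], [386.0, 35.0], [340.0, 419.0]]
30 [[249.0, 215.0], [384.0, 235.0], [423.0, 132.0], [280.0, 42.0], [385.0, -6.0], [338.0, 390.0]]
```

Projection confirms the wedge height. The resting force is small, so I'll check the parting by edge profiles before and now.

```bash
cat > gap.py <<'E'
import sys
from h import *
np.set_printoptions(precision=1,suppress=True)
def prof(f,yf,lo,hi):
    g=cv2.GaussianBlur(cv2.imread(f),(3,3),0).astype(np.float32)
    xs=np.arange(lo,hi,.5); a=np.radians(1.1); o=np.zeros((len(xs),3))
    for dy in range(-5,6):
        P=[[543.5+x*np.cos(a)-(yf+dy)*np.sin(a),152.8+x*np.sin(a)+(yf+dy)*np.cos(a),96] for x in xs]
        uv=proj(f,P).astype(np.float32); o+=cv2.remap(g,uv[:,:1].copy(),uv[:,1:].copy(),cv2.INTER_LINEAR)[:,0]/11
    return xs,o
def edges(f):
    for yf in(-83,-30,0,30,83):
        r=[]
        for lo,hi in((-62,-36),(36,62)):
            xs,o=prof(f,yf,lo,hi); d=np.abs(np.gradient(o,axis=0)).sum(1); d=cv2.GaussianBlur(d.reshape(-1,1),(1,7),0).ravel(); r.append(xs[d.argmax()])
        xs,o=prof(f,yf,-10,10); m=o.sum(1)
        print(f,yf,'edges',r,'seam',m[::2].round().astype(int).tolist())
for f in sys.argv[1:]: edges(f)
E
python3 -c "
from h import *;cap('side','pics/s6.png')"; python3 gap.py pics/s0.png pics/s6.png
```

```text
pics/s0.png -83 edges [np.float64(-45.5), np.float64(47.0)] seam [418, 422, 421, 417, 415, 415, 421, 425, 422, 410, 397, 390, 397, 408, 416, 418, 418, 418, 420, 423]
pics/s0.png -30 edges [np.float64(-55.0), np.float64(47.0)] seam [436, 437, 438, 438, 439, 441, 440, 433, 418, 400, 391, 398, 415, 430, 437, 438, 438, 438, 439, 439]
pics/s0.png 0 edges [np.float64(-56.5), np.float64(46.0)] seam [434, 437, 438, 439, 439, 439, 436, 426, 409, 393, 391, 404, 421, 434, 439, 440, 441, 441, 442, 441]
pics/s0.png 30 edges [np.float64(-57.5), np.float64(45.5)] seam [307, 308, 310, 317, 332, 353, 374, 382, 379, 378, 390, 410, 426, 434, 436, 436, 436, 436, 436, 435]
pics/s0.png 83 edges [np.float64(-57.5), np.float64(44.5)] seam [279, 277, 275, 273, 273, 276, 277, 277, 278, 284, 295, 302, 303, 299, 295, 295, 296, 302, 308, 318]
pics/s6.png -83 edges [np.float64(-48.5), np.float64(51.5)] seam [451, 454, 452, 450, 448, 445, 436, 417, 393, 373, 364, 371, 384, 395, 400, 399, 398, 397, 397, 398]
pics/s6.png -30 edges [np.float64(-57.5), np.float64(49.0)] seam [457, 457, 457, 458, 458, 457, 449, 427, 386, 336, 291, 275, 295, 342, 396, 433, 451, 456, 457, 458]
pics/s6.png 0 edges [np.float64(-58.5), np.float64(48.0)] seam [453, 457, 458, 458, 458, 454, 432, 389, 328, 277, 262, 293, 351, 405, 440, 454, 457, 457, 456, 455]
pics/s6.png 30 edges [np.float64(-59.0), np.float64(46.5)] seam [318, 318, 321, 330, 348, 365, 370, 350, 316, 294, 311, 360, 410, 440, 451, 454, 455, 455, 454, 454]
pics/s6.png 83 edges [np.float64(-58.5), np.float64(45.0)] seam [289, 286, 283, 281, 281, 283, 284, 280, 279, 288, 304, 314, 314, 310, 307, 307, 308, 312, 318, 329]
```

The −y end has parted about 6 mm at the pocket (about 7 at the end), and the +y end is nearly closed. Next I withdraw and go to the +y pocket.

```bash
python3 -m inch '0 0 -4 0 0 0;0 0 -6 0 0 0;0 0 -8 0 0 0;0 0 -10 0 0 0;0 0 -10 0 0 0;0 0 -10 0 0 0;0 0 -10 0 0 0;0 0 -8 0 0 0;0 0 -4 0 0 0;0 0 0 0 0 0'
python3 -m inch '8 0 0 0 0 0;14 0 0 0 0 0;18 0 0 0 0 0;20 0 0 0 0 0;20 0 0 0 0 0;18 0 0 0 0 0;14 0 0 0 0 0;8 0 0 0 0 0;0 0 0 0 0 0;0 0 0 0 0 0'
python3 go.py 542.4 212.8 147 91.1
```

```text
time_s: 14.72
eef_pos: [545.3, 93.0, 186.9]
ee_rot: [0.001, 0.7, 0.714, 0.001]
force: [-0.0, 1.2, -1.4]
grip_width: 0.268
grip_force: 108.0
time_s: 15.55
eef_pos: [542.5, 212.8, 185.5]
ee_rot: [-0.0, 0.7, 0.714, -0.0]
force: [0.5, -0.2, -1.8]
grip_width: 0.268
grip_force: 108.0
t 15.55 pos [542.49 212.81 185.52] shift [ 0.01 -0.07 38.52] turn/6 [-0.    0.    0.01] F [ 0.54 -0.22 -1.78] w 0.268 gf 108.0
```

```bash
python3 -m inch '0 0 3 0 0 0;0 0 5 0 0 0;0 0 5 0 0 0;0 0 5 0 0 0;0 0 5 0 0 0;0 0 5 0 0 0;0 0 5 0 0 0;0 0 3 0 0 0;0 0 2 0 0 0;0 0 0 0 0 0'
python3 -m inch '0 0 2 0 0 0;0 0 3 0 0 0;0 0 4 0 0 0;0 0 4 0 0 0;0 0 4 0 0 0;0 0 4 0 0 0;0 0 4 0 0 0;0 0 3 0 0 0;0 0 2 0 0 0;0 0 0 0 0 0'
python3 -m inch '0 0 2 0 0 0;0 0 3 0 0 0;0 0 3 0 0 0;0 0 3 0 0 0;0 0 3 0 0 0;0 0 3 0 0 0;0 0 2 0 0 0;0 0 1 0 0 0;0 0 0 0 0 0;0 0 0 0 0 0'
python3 go.py 542.4 212.8 89 91.1
```

```text
time_s: 16.38
eef_pos: [541.9, 212.9, 147.2]
ee_rot: [-0.001, 0.7, 0.714, -0.001]
force: [-4.1, -0.5, -2.6]
grip_width: 0.266
grip_force: 108.2
time_s: 17.22
eef_pos: [542.9, 212.9, 117.4]
ee_rot: [0.0, 0.7, 0.714, 0.0]
force: [-0.6, -0.5, -3.5]
grip_width: 0.265
grip_force: 107.9
time_s: 18.05
eef_pos: [542.5, 212.9, 97.4]
ee_rot: [-0.0, 0.7, 0.714, -0.0]
force: [1.9, 0.0, -0.4]
grip_width: 0.263
grip_force: 108.2
t 18.05 pos [542.51 212.92  97.44] shift [-0.12 -0.11  8.44] turn/6 [-0.    0.    0.01] F [ 1.87  0.05 -0.41] w 0.263 gf 108.2
```

```bash
python3 -m inch '0 0 1.5 0 0 0;0 0 1.5 0 0 0;0 0 1.5 0 0 0;0 0 1.5 0 0 0;0 0 1 0 0 0;0 0 1 0 0 0;0 0 0 0 0 0;0 0 0 0 0 0;0 0 0 0 0 0;0 0 0 0 0 0'
python3 -m inch '0 0 0.5 0 0 0;0 0 0.5 0 0 0;0 0 0.3 0 0 0;0 0 0.3 0 0 0;0 0 0 0 0 0;0 0 0 0 0 0;0 0 0 0 0 0;0 0 0 0 0 0;0 0 0 0 0 0;0 0 0 0 0 0'
python3 -c "
from h import *;cap('side','pics/s7.png')"; python3 gap.py pics/s7.png | cut -c1-70
```

```text
time_s: 18.88
eef_pos: [542.5, 212.9, 89.6]
ee_rot: [-0.0, 0.7, 0.714, -0.0]
force: [2.2, 0.2, 0.2]
grip_width: 0.267
grip_force: 108.4
time_s: 19.72
eef_pos: [542.6, 213.0, 88.3]
ee_rot: [0.0, 0.7, 0.714, 0.0]
force: [0.5, 0.6, 4.6]
grip_width: 0.269
grip_force: 108.4
pics/s7.png -83 edges [np.float64(-48.5), np.float64(48.0)] seam [277,
pics/s7.png -30 edges [np.float64(-45.0), np.float64(51.0)] seam [294,
pics/s7.png 0 edges [np.float64(-59.0), np.float64(36.0)] seam [104, 1
pics/s7.png 30 edges [np.float64(-60.5), np.float64(38.0)] seam [70, 7
pics/s7.png 83 edges [np.float64(-61.5), np.float64(53.0)] seam [268,
```

```bash
python3 -m inch '0 0 0.3 0 0 0;0 0 0.3 0 0 0;0 0 0.2 0 0 0;0 0 0 0 0 0;0 0 0 0 0 0;0 0 0 0 0 0;0 0 0 0 0 0;0 0 0 0 0 0;0 0 0 0 0 0;0 0 0 0 0 0'
python3 -m inch '0 0 -2 0 0 0;0 0 -6 0 0 0;0 0 -12 0 0 0;0 0 -14 0 0 0;0 0 -14 0 0 0;0 0 -14 0 0 0;0 0 -14 0 0 0;0 0 -12 0 0 0;0 0 -8 0 0 0;0 0 -2 0 0 0'
python3 -c "
from h import *;cap('side','pics/s8.png')"; python3 gap.py pics/s8.png
```

```text
time_s: 20.6
eef_pos: [542.6, 212.9, 87.7]
ee_rot: [0.0, 0.7, 0.714, 0.0]
force: [-0.5, -0.0, 6.7]
grip_width: 0.271
grip_force: 109.2
time_s: 21.43
eef_pos: [542.7, 213.0, 186.5]
ee_rot: [0.0, 0.7, 0.714, 0.0]
force: [0.9, 0.0, -2.2]
grip_width: 0.266
grip_force: 108.4
pics/s8.png -83 edges [np.float64(-48.5), np.float64(47.0)] seam [371, 343, 326, 322, 324, 323, 312, 292, 265, 240, 225, 222, 227, 240, 258, 279, 298, 310, 313, 312]
pics/s8.png -30 edges [np.float64(-57.5), np.float64(61.5)] seam [480, 480, 481, 479, 466, 432, 378, 318, 268, 240, 229, 227, 228, 231, 239, 259, 295, 343, 392, 432]
pics/s8.png 0 edges [np.float64(-59.0), np.float64(61.5)] seam [478, 481, 482, 473, 445, 390, 321, 262, 230, 221, 222, 224, 224, 228, 236, 255, 291, 341, 397, 442]
pics/s8.png 30 edges [np.float64(-60.5), np.float64(52.5)] seam [336, 337, 337, 331, 317, 292, 264, 242, 229, 222, 218, 218, 222, 227, 230, 231, 229, 226, 224, 226]
pics/s8.png 83 edges [np.float64(-61.5), np.float64(53.0)] seam [311, 317, 319, 310, 290, 269, 253, 243, 233, 223, 213, 207, 207, 211, 220, 233, 256, 284, 312, 330]
```

```bash
python3 -m inch '-8 0 0 0 0 0;-14 0 0 0 0 0;-18 0 0 0 0 0;-20 0 0 0 0 0;-20 0 0 0 0 0;-18 0 0 0 0 0;-14 0 0 0 0 0;-8 0 0 0 0 0;0 0 0 0 0 0;0 0 0 0 0 0'
python3 go.py 544.6 92.9 147 91.1
python3 -m inch '0 0 3 0 0 0;0 0 5 0 0 0;0 0 5 0 0 0;0 0 5 0 0 0;0 0 5 0 0 0;0 0 5 0 0 0;0 0 5 0 0 0;0 0 3 0 0 0;0 0 2 0 0 0;0 0 0 0 0 0'
python3 -m inch '0 0 2 0 0 0;0 0 3 0 0 0;0 0 4 0 0 0;0 0 4 0 0 0;0 0 4 0 0 0;0 0 4 0 0 0;0 0 4 0 0 0;0 0 3 0 0 0;0 0 2 0 0 0;0 0 0 0 0 0'
python3 go.py 544.6 92.9 89 91.1
```

```text
time_s: 22.32
eef_pos: [544.8, 92.6, 185.1]
ee_rot: [-0.0, 0.7, 0.714, -0.0]
force: [0.4, 0.4, -1.3]
grip_width: 0.266
grip_force: 108.3
t 22.32 pos [544.78  92.61 185.1 ] shift [ 0.28 -0.15 38.1 ] turn/6 [-0.01 -0.   -0.  ] F [ 0.41  0.39 -1.3 ] w 0.266 gf 108.3
time_s: 23.15
eef_pos: [544.8, 93.0, 147.0]
ee_rot: [-0.0, 0.7, 0.714, -0.0]
force: [-0.5, 0.2, -1.6]
grip_width: 0.265
grip_force: 108.3
time_s: 23.98
eef_pos: [544.8, 93.0, 116.9]
ee_rot: [-0.0, 0.7, 0.714, -0.0]
force: [-0.0, 0.4, -1.9]
grip_width: 0.268
grip_force: 108.3
t 23.98 pos [544.76  92.97 116.91] shift [-0.07 -0.14 27.91] turn/6 [-0.01 -0.    0.01] F [-0.01  0.39 -1.85] w 0.268 gf 108.3
```

```bash
python3 -m inch '0 0 2 0 0 0;0 0 3 0 0 0;0 0 3 0 0 0;0 0 3 0 0 0;0 0 3 0 0 0;0 0 3 0 0 0;0 0 2 0 0 0;0 0 1 0 0 0;0 0 0 0 0 0;0 0 0 0 0 0'
python3 -m inch '0 0 1.5 0 0 0;0 0 1.5 0 0 0;0 0 1.5 0 0 0;0 0 1.5 0 0 0;0 0 1 0 0 0;0 0 0.5 0 0 0;0 0 0.3 0 0 0;0 0 0 0 0 0;0 0 0 0 0 0;0 0 0 0 0 0'
python3 -m inch '0 0 0.5 0 0 0;0 0 0.5 0 0 0;0 0 0.3 0 0 0;0 0 0 0 0 0;0 0 0 0 0 0;0 0 0 0 0 0;0 0 0 0 0 0;0 0 0 0 0 0;0 0 0 0 0 0;0 0 0 0 0 0'
python3 go.py 544.6 92.9 87.7 91.1
```

```text
time_s: 24.82
eef_pos: [544.9, 93.0, 97.2]
ee_rot: [-0.0, 0.7, 0.714, -0.0]
force: [1.0, 0.3, -0.4]
grip_width: 0.264
grip_force: 108.9
time_s: 25.65
eef_pos: [544.9, 92.9, 89.5]
ee_rot: [-0.0, 0.7, 0.714, -0.0]
force: [-0.1, -0.4, 2.0]
grip_width: 0.265
grip_force: 108.9
time_s: 26.48
eef_pos: [545.0, 93.0, 88.3]
ee_rot: [0.0, 0.7, 0.714, 0.0]
force: [-1.1, 0.7, 3.0]
grip_width: 0.264
grip_force: 109.0
t 26.48 pos [544.97  92.96  88.28] shift [-0.06 -0.37  0.58] turn/6 [0.   0.   0.01] F [-1.1   0.71  3.05] w 0.264 gf 109.0
```

```bash
python3 -m inch '0 0 0.3 0 0 0;0 0 0.3 0 0 0;0 0 0.2 0 0 0;0 0 0 0 0 0;0 0 0 0 0 0;0 0 0 0 0 0;0 0 0 0 0 0;0 0 0 0 0 0;0 0 0 0 0 0;0 0 0 0 0 0'
python3 -m inch '0 0 -2 0 0 0;0 0 -6 0 0 0;0 0 -12 0 0 0;0 0 -16 0 0 0;0 0 -18 0 0 0;0 0 -18 0 0 0;0 0 -16 0 0 0;0 0 -14 0 0 0;0 0 -10 0 0 0;0 0 -3 0 0 0'
python3 -c "
from h import *;cap('side','pics/s9.png')"; python3 gap.py pics/s9.png; python3 go.py 517 -151 203 79.5
```

```text
time_s: 27.32
eef_pos: [545.0, 92.9, 87.7]
ee_rot: [0.0, 0.7, 0.714, 0.0]
force: [-1.3, -0.2, 5.4]
grip_width: 0.267
grip_force: 109.2
time_s: 28.15
eef_pos: [545.2, 93.0, 204.0]
ee_rot: [0.001, 0.7, 0.714, 0.001]
force: [0.8, 0.4, -2.1]
grip_width: 0.271
grip_force: 108.4
pics/s9.png -83 edges [np.float64(-51.5), np.float64(53.5)] seam [443, 446, 440, 418, 374, 321, 270, 235, 216, 209, 207, 208, 211, 218, 231, 258, 297, 342, 374, 389]
pics/s9.png -30 edges [np.float64(-60.0), np.float64(53.5)] seam [459, 458, 452, 433, 397, 346, 294, 255, 234, 223, 218, 215, 213, 216, 225, 247, 288, 344, 398, 436]
pics/s9.png 0 edges [np.float64(-62.0), np.float64(53.0)] seam [453, 454, 442, 408, 351, 287, 238, 215, 213, 218, 222, 222, 222, 223, 231, 255, 298, 352, 402, 436]
pics/s9.png 30 edges [np.float64(-62.0), np.float64(53.0)] seam [319, 317, 311, 297, 275, 252, 236, 227, 223, 222, 221, 219, 217, 220, 228, 246, 283, 338, 394, 433]
pics/s9.png 83 edges [np.float64(-62.0), np.float64(53.0)] seam [294, 300, 302, 293, 274, 253, 238, 229, 222, 213, 204, 197, 194, 197, 206, 220, 241, 269, 296, 315]
t 28.2 pos [545.17  92.97 203.51] shift [-243.36  -33.04    0.48] turn/6 [ 0.01 -0.    1.94] F [ 0.45  0.45 -0.53] w 0.265 gf 108.4
```

Both ends have parted by about 12–13 mm and are parallel. Next I return the wedge to its slot.

```bash
python3 -m inch '-20 -2.8 0 0 0 0;-30 -4.1 0 0 0 0;-34 -4.6 0 0 0 0;-34 -4.6 0 0 0 0;-34 -4.6 0 0 0 0;-34 -4.6 0 0 0 0;-32 -4.3 0 0 0 0;-25 -3.4 0 0 0 0;0 0 0 0 0 0.97;0 0 0 0 0 0.97'
python3 -m inch '0 0 0 0 0 0;0 0 0 0 0 0;0 0 0 0 0 0;0 0 0 0 0 0;0 0 0 0 0 0;0 0 0 0 0 0;0 0 0 0 0 0;0 0 0 0 0 0;0 0 0 0 0 0;0 0 0 0 0 0'
python3 go.py 517 -151 82.5 79.5
```

```text
time_s: 29.03
eef_pos: [516.1, -151.9, 201.2]
ee_rot: [-0.001, 0.771, 0.637, -0.0]
force: [0.1, -0.0, -1.2]
grip_width: 0.266
grip_force: 108.3
time_s: 29.87
eef_pos: [516.8, -150.6, 202.5]
ee_rot: [-0.0, 0.769, 0.64, 0.0]
force: [-0.6, 0.3, -1.7]
grip_width: 0.264
grip_force: 108.3
t 29.87 pos [ 516.82 -150.63  202.51] shift [ -0.33   0.24 120.01] turn/6 [ 0. -0.  0.] F [-0.56  0.26 -1.65] w 0.264 gf 108.3
```

```bash
python3 -m inch '-0.3 0.2 6 0 0 0;0 0 10 0 0 0;0 0 10 0 0 0;0 0 10 0 0 0;0 0 10 0 0 0;0 0 8 0 0 0;0 0 6 0 0 0;0 0 4 0 0 0;0 0 0 0 0 0;0 0 0 0 0 0'
python3 -m inch '0 0 5 0 0 0;0 0 7 0 0 0;0 0 7 0 0 0;0 0 7 0 0 0;0 0 7 0 0 0;0 0 6 0 0 0;0 0 5 0 0 0;0 0 3 0 0 0;0 0 0 0 0 0;0 0 0 0 0 0'
python3 go.py 517 -151 82.3 79.5
```

```text
time_s: 30.7
eef_pos: [517.1, -151.0, 138.6]
ee_rot: [0.0, 0.769, 0.639, 0.0]
force: [-0.5, -0.6, -1.1]
grip_width: 0.269
grip_force: 108.4
time_s: 31.53
eef_pos: [517.1, -151.0, 91.5]
ee_rot: [0.0, 0.769, 0.639, 0.0]
force: [1.0, 0.1, -0.9]
grip_width: 0.269
grip_force: 108.4
t 31.53 pos [ 517.05 -151.03   91.54] shift [ 0.02 -0.06  9.24] turn/6 [0. 0. 0.] F [ 1.03  0.06 -0.9 ] w 0.269 gf 108.4
```

```bash
python3 -m inch '0 0 2 0 0 0;0 0 2 0 0 0;0 0 2 0 0 0;0 0 1.5 0 0 0;0 0 1 0 0 0;0 0 0.5 0 0 0;0 0 0 0 0 0;0 0 0 0 0 0;0 0 0 0 0 0;0 0 0 0 0 0'
python3 -m inch '0 0 0.3 0 0 0;0 0 0.2 0 0 0;0 0 0 0 0 0;0 0 0 0 0 0;0 0 0 0 0 0;0 0 0 0 0 0;0 0 0 0 0 0;0 0 0 0 0 0;0 0 0 0 0 0;0 0 0 0 0 0'
```

```text
time_s: 32.37
eef_pos: [517.0, -151.0, 82.6]
ee_rot: [0.0, 0.769, 0.639, 0.0]
force: [-0.5, -0.2, -1.3]
grip_width: 0.269
grip_force: 108.4
time_s: 33.2
eef_pos: [516.9, -151.0, 82.0]
ee_rot: [0.0, 0.769, 0.639, -0.0]
force: [-0.2, 0.0, -1.3]
grip_width: 0.268
grip_force: 108.4
```

```bash
python3 -m inch '0 0 0.3 0 0 0;0 0 0 0 0 0;0 0 0 0 0 0;0 0 0 0 0 0;0 0 0 0 0 0;0 0 0 0 0 0;0 0 0 0 0 0;0 0 0 0 0 0;0 0 0 0 0 0;0 0 0 0 0 0' 0.8
python3 -m inch '0 0 -5 0 0 0;0 0 -10 0 0 0;0 0 -14 0 0 0;0 0 -16 0 0 0;0 0 -18 0 0 0;0 0 -18 0 0 0;0 0 -18 0 0 0;0 0 -16 0 0 0;0 0 -10 0 0 0;0 0 -5 0 0 0'
python3 -m inch '-10 -10 0 0 0 0;-20 -20 0 0 0 0;-25 -20 0 0 0 0;-25 -20 0 0 0 0;-25 -20 0 0 0 0;-25 -20 0 0 0 0;-25 -20 0 0 0 0;-20 -15 0 0 0 0;-10 -10 0 0 0 0;0 0 0 0 0 0'
python3 - <<'E'
from h import *
cap('side','pics/sA.png');cap('top','pics/tA.png')
z=lambda f,y,x,h,w,k:cv2.resize(cv2.imread(f)[y:y+h,x:x+w],(k*w,k*h),interpolation=cv2.INTER_CUBIC)
cv2.imwrite('pics/cA.png',np.hstack([z('pics/sA.png',80,170,300,200,2),z('pics/tA.png',60,90,300,200,2)]))
E
python3 gap.py pics/sA.png pics/tA.png
```

```text
time_s: 34.03
eef_pos: [517.0, -151.0, 81.7]
ee_rot: [-0.0, 0.769, 0.639, 0.0]
force: [0.9, 0.2, -0.3]
grip_width: 0.799
grip_force: 0.0
time_s: 34.87
eef_pos: [517.4, -151.1, 213.7]
ee_rot: [0.001, 0.769, 0.639, 0.001]
force: [-0.3, -0.1, -1.0]
grip_width: 0.799
grip_force: 0.0
time_s: 35.7
eef_pos: [329.0, -305.8, 211.4]
ee_rot: [-0.0, 0.77, 0.638, -0.0]
force: [0.1, -0.5, -0.1]
grip_width: 0.797
grip_force: 0.0
pics/sA.png -83 edges [np.float64(-51.5), np.float64(53.5)] seam [424, 426, 422, 401, 360, 307, 257, 223, 205, 199, 198, 200, 203, 208, 220, 246, 288, 338, 382, 409]
pics/sA.png -30 edges [np.float64(-60.0), np.float64(53.5)] seam [439, 440, 435, 417, 382, 331, 281, 243, 223, 214, 209, 204, 203, 205, 215, 237, 276, 330, 382, 418]
pics/sA.png 0 edges [np.float64(-62.0), np.float64(53.0)] seam [436, 437, 424, 392, 338, 277, 228, 205, 202, 208, 212, 214, 214, 215, 223, 243, 283, 335, 385, 420]
pics/sA.png 30 edges [np.float64(-62.0), np.float64(53.0)] seam [306, 305, 299, 285, 263, 241, 226, 219, 215, 212, 209, 206, 205, 208, 218, 238, 274, 325, 378, 415]
pics/sA.png 83 edges 
[... 269 characters left out ...]
 202, 199, 209, 227, 281, 340, 404, 441]
pics/tA.png -30 edges [np.float64(-62.0), np.float64(52.5)] seam [483, 483, 464, 437, 367, 297, 228, 190, 173, 179, 187, 192, 194, 191, 198, 210, 266, 327, 396, 446]
pics/tA.png 0 edges [np.float64(-62.0), np.float64(52.5)] seam [481, 482, 458, 420, 353, 288, 238, 205, 192, 189, 189, 189, 188, 186, 194, 211, 262, 323, 388, 442]
pics/tA.png 30 edges [np.float64(-62.0), np.float64(53.0)] seam [335, 333, 322, 303, 275, 245, 225, 209, 200, 192, 183, 178, 174, 178, 189, 212, 257, 314, 377, 434]
pics/tA.png 83 edges [np.float64(-51.0), np.float64(53.5)] seam [286, 295, 302, 306, 305, 301, 298, 295, 296, 295, 291, 284, 274, 257, 239, 226, 223, 234, 258, 287]
```

View pics/cA.png

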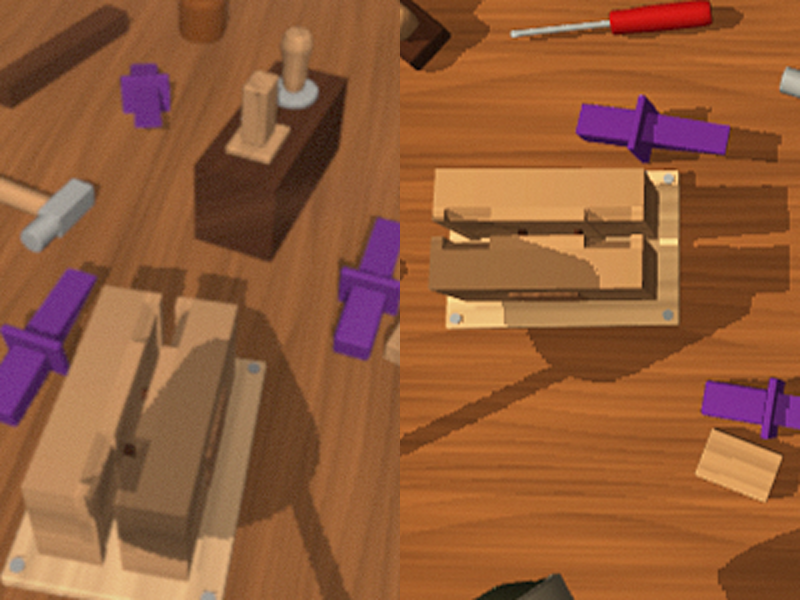

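The wedge stands upright in its slot at crop (257,110) with its collar flat, and the chisel at (296,65) is undisturbed. The halves are parallel and about 12 mm apart: outer edges −51/+53 at both ends in the top view, against ±46 closed.

```bash
python3 -c "
from rig import ctrl;print(ctrl.finish_job())"
```

```text
the job is handed in; nothing more can be done
None
```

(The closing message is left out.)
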